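# Pack the dowel box and take off its outer lid

## Task

Take the loose dowel from its V stand and lay it in the groove between the two dowels in the box, so that the three make a pyramid. Then pick up the two nested lids together by the tall knob of the inner lid, lower them square onto the box until the inner lid is fully home on the rim, and let go. Last, lift the outer lid alone, by its raised collar, level and well clear of the knob, leaving the inner lid seated and undisturbed, and finish while still holding the outer lid up in the gripper.

Things in the scene. Friction and masses are not known exactly. Their poses are not given: they have to be found in the camera images.
- dowel_box: Open-topped wooden box, 136 (its x) x 120 (its y) x 78 mm high, fixed to the desk. Origin at the centre of its underside, z up. Walls and floor 8 mm, so the inside is 120 x 104 mm and the rim is 78 mm above the desk. Two dowels lie side by side in it along its x, kept together by two 10 mm cleats on the floor.
- dowel_a: Wooden dowel, 30 mm diameter, 90 mm long, lying in the box along the box's x, at about +15 mm in the box's y. Origin at its centre, its x along its length.
- dowel_b: The same kind of dowel beside it, at about -15 mm in the box's y. Resting in the groove between the two, a third dowel has its centre about 48 mm above the underside of the box.
- loose_dowel: The loose dowel, 30 mm diameter, 90 mm long, 50 g, lying in the V stand with its centre 52 mm above the desk. Origin at its centre, its x along its length.
- stand: Wooden stand fixed to the desk: base 100 (x) x 60 (y) x 14 mm and two V saddles, 12 mm thick, 50 mm wide, at x = +-38 mm, their arms rising to about 53 mm. Origin at the centre of its underside. The dowel lies along its x; the middle 60 mm between the saddles is open for the fingers down to the base.
- inner_lid: Inner lid, about 160 g: plate 136 (x) x 120 (y) mm, z = 10 to 18 mm, under it a frame of round 10 mm rods, 114 x 98 mm outside, that enters the box with 3 mm play each side; on its centre a knob 36 (x) x 20 (y) mm, up to z = 78 mm. Origin at its centre, at the foot of the rods, z up; stands on the desk. Home, its origin is 68 mm above the box's, long side along the box's x, either way round.
- outer_lid: Outer lid, about 160 g, loose over the inner lid (origin 18 mm above its origin), lifted along with it: plate 154 x 138 x 6 mm, 6 mm skirt round the inner plate with 3 mm play, opening 50 x 36 mm that the knob passes freely, round it a rigid raised collar 70 (x) x 56 (y) mm outside, z = 6 to 28 mm. Origin at the centre of the plate's underside, z up.
- knob_top (a point): Centre of the top of the inner lid's knob, 78 mm above the inner lid's origin; with the lids nested the knob stands 32 mm out of the collar.
- collar_top (a point): Centre of the collar at its top edge, 28 mm above the outer lid's origin.
Mind the look-alikes: they are no part of the job. Leave any red look-alike of the loose_dowel alone.

How it is judged (in metres and radians):
On the way, in this order (a step that is already met when the one before it is completed fails the run):
1. the loose dowel rests in the groove on both dowels in the box, released (z of loose_dowel in the frame of dowel_box between 0.044 and 0.053 m and y of loose_dowel in the frame of dowel_box between -0.006 and 0.006 m and x of loose_dowel in the frame of dowel_box between -0.016 and 0.016 m and angle between the x axis of loose_dowel and the x axis of dowel_box, either way round below 0.12 rad and z of each of dowel_a, dowel_b in the frame of dowel_box below 0.027 m and contact force between loose_dowel and dowel_a above 0.03 N and contact force between loose_dowel and dowel_b above 0.03 N and contact force between the fingers and loose_dowel below 0.05 N and linear speed of loose_dowel below 0.02 m/s), for 0.2 s.
2. both lids are carried together, nested, off the desk (z of outer_lid in the frame of inner_lid between 0.014 and 0.023 m and horizontal distance between outer_lid and inner_lid below 0.008 m and height (world z) of inner_lid above 0.03 m and contact force between the fingers and inner_lid above 1 N), for 0.2 s.
3. the nested lids are home on the box and let go (z of outer_lid in the frame of inner_lid between 0.014 and 0.023 m and horizontal distance between outer_lid and inner_lid below 0.008 m and z of inner_lid in the frame of dowel_box between 0.064 and 0.0715 m and horizontal distance between inner_lid and dowel_box below 0.007 m and angle between inner_lid's own z axis and vertical below 0.04 rad and angle between the x axis of inner_lid and the x axis of dowel_box, either way round below 0.1 rad and z of loose_dowel in the frame of dowel_box between 0.044 and 0.053 m and y of loose_dowel in the frame of dowel_box between -0.006 and 0.006 m and x of loose_dowel in the frame of dowel_box between -0.016 and 0.016 m and angle between the x axis of loose_dowel and the x axis of dowel_box, either way round below 0.12 rad and z of each of dowel_a, dowel_b in the frame of dowel_box below 0.027 m and contact force between the fingers and inner_lid below 0.05 N and contact force between the fingers and outer_lid below 0.05 N and linear speed of inner_lid below 0.02 m/s), for 0.2 s.
At the end, for the whole second after the job is handed in: Outer lid held still in the fingers, within 0.2 rad of level, at least 67 mm above the inner lid's plate, touching neither inner lid nor box. Inner lid untouched and home on the box (within 7 mm, 0.1 rad). Third dowel in the groove (within 6 mm across, 16 mm along, 0.12 rad) (z of inner_lid in the frame of dowel_box between 0.064 and 0.0715 m and horizontal distance between inner_lid and dowel_box below 0.007 m and angle between inner_lid's own z axis and vertical below 0.04 rad and angle between the x axis of inner_lid and the x axis of dowel_box, either way round below 0.1 rad and z of loose_dowel in the frame of dowel_box between 0.044 and 0.053 m and y of loose_dowel in the frame of dowel_box between -0.006 and 0.006 m and x of loose_dowel in the frame of dowel_box between -0.016 and 0.016 m and angle between the x axis of loose_dowel and the x axis of dowel_box, either way round below 0.12 rad and z of each of dowel_a, dowel_b in the frame of dowel_box below 0.027 m and z of outer_lid in the frame of inner_lid above 0.085 m and angle between outer_lid's own z axis and vertical below 0.2 rad and linear speed of outer_lid below 0.03 m/s and contact force between the fingers and outer_lid above 1 N and contact force between each of outer_lid, the arm and inner_lid below 0.1 N and contact force between outer_lid and dowel_box below 0.1 N and linear speed of inner_lid below 0.02 m/s and height (world z) of outer_lid above 0.12 m); the arm keeps its last pose, push and grip.
It fails at once if the outer lid is taken off, or lifts the inner lid with it, while the inner lid is not home on the box ((z of outer_lid in the frame of inner_lid above 0.035 m or horizontal distance between outer_lid and inner_lid above 0.03 m) and not (z of inner_lid in the frame of dowel_box between 0.06 and 0.074 m and horizontal distance between inner_lid and dowel_box below 0.009 m)).
It also fails if it takes over 61 s, if anything falls off the work surface, if the arm or the gripper's body presses on something with over 40 N, if the wrist force passes 120 N, or if a joint passes its speed limit or range.

## Robot

A 6-joint arm with a two-finger parallel gripper is mounted at the origin on a cart in front of the work surface, level with it; the furniture and walls round the work are solid. World frame = base frame: x ahead of the robot, y to its left, z up, the work surface at z = 0. Lengths are in m, angles in degrees, forces in N, time in s.
With the tool pointing down it reaches from about 0.4 to 0.825 m from the base axis. Payload 7 kg.
Tool frame: the origin (TCP) lies on the centre line of the jaws, within the pads' length; the fingertips stand 14 mm ahead of it and the grasp point (between the pads) lies 5 mm behind it; z points along the fingers, y is the line along which they close (so a half turn about z gives the same grasp; the last joint's range is limited). The gripper opens to 88 mm and grips with 3 to 60 N. Pads are 19 mm wide; open, the fingers measure 130 mm over their backs; the gripper's body (78 mm by 193 mm) begins 47 mm behind the grasp point.
Start: joints at [-54.425, 20.546, 0.682, 0, -70.136, -16.507], TCP at [0.22, -0.638, 0.241] pointing down, gripper open.
Joint ranges: [-176.03, 176.03], [-82.01, 121.73], [-58.28, 71.71], [-173.87, 95.51], [-174.79, -0.11], [-173.66, 173.66]. Speed limits (degrees/s): [136.94, 136.94, 172.46, 180, 180, 180].

## Interface

Orientations are given as [roll, pitch, yaw] about the fixed x, y, z axes, in that order (R = Rz(yaw) Ry(pitch) Rx(roll)).
In Python, from plant import r gives the robot as it stands.
- The arm moves only by the tool send_rows, never from a script. Its argument "steps" is a list of rows, each an object with "dp": the shift along the tool's x, y, z in mm, a list of three; "roll": the turn about the tool's z in rad; "jaw": the opening in per cent of the stroke, from 0 (shut) to 100 (fully open). In form: [{"dp": [tx, ty, tz], "roll": roll, "jaw": jaw}, ...]. A call has 1 to 5 rows; each row is the pose to reach, as a shift and turn from the pose commanded when the call began, along the tool's axes at that moment; what a row does not reach only later rows make up. A row lasts 1/8 s, in which the tool goes at most 62.5 mm and 10.7 degrees, less where a joint would pass 70% of its speed; a pose out of reach is approached as far as the arm can. A call with a gripper value outside its range is refused whole. The fingers move at their own pace and stop on an object; "newtons" is the grip in N (left out, the last holds). Time passes only in rows, so rows that repeat a pose let the fingers close. It gives the time, the measured TCP pose, the force, the opening and the grip force at its end, in the units of the state.
- r.get_state(): the state, without advancing time (a new reading comes with each control period).
- r.capture(name): name is "side" or "top" or "wrist"; returns a dict with "image" (400x640x3 uint8, blue, green, red), "K" (3x3 intrinsics, pixels), "rvec" (rotation vector, rad) and "tvec" (3), from world to camera coordinates, as OpenCV has them. Camera axes: x right, y down, z forward; pixel columns grow to the right and rows downward; lengths in m; the calibration is good to about 2 mm. A picture is of the moment at which its call begins. There is no depth.
- r.close_job(): hands the job in; it is judged then, once.
The state is a dict: "time_s": time; "joints": joint angles; "qd": joint speeds; "joint_torque": joint torques, N m; "tcp_pos": TCP position; "eef_rot": TCP orientation; "contact_force": force on the tool from outside, world axes, zero at the start; "moment": the same for the moment, N m; "gripper_width": finger opening in m; "gripper_force": force on a finger pad.
Only numpy, scipy, OpenCV 4.12 (cv2) and the standard library are available. Lean on these libraries where they do the work, as an engineer would, in place of code of your own. Each camera call takes 0.05 s, during which the arm holds its last target. There are 200 camera calls.

## Working session

There is one attempt and no reset: what is moved stays moved. The work goes in short steps, Python scripts to look and compute and a tool call to move; the robot and the scene stay as the last step left them, time stands still between calls to the robot, and variables do not carry over. Pictures are saved under pics/ and viewed, at most 10 in all, crops included, and the job is handed in when it is done.

Besides the shell and the picture viewer there is one more tool, called after "Emit:" by a JSON object that holds its "name" and its "arguments". send_rows: Moves the arm, as the interface text tells. Its arguments: {"type":"object","properties":{"steps":{"type":"array","items":{"type":"object","properties":{"dp":{"type":"array","items":{"type":"number"}},"roll":{"type":"number"},"jaw":{"type":"number"}}}},"newtons":{"type":"number"}},"required":["steps"]}

```bash
ls; mkdir -p pics; python3 - <<'E'
from plant import r
import cv2,pickle
print(r.get_state())
for n in("top","side"):
    c=r.capture(n); cv2.imwrite(f"pics/{n}0.png",c["image"]); pickle.dump(c,open(f"{n}0.pkl","wb")); print(n,c["K"],c["rvec"],c["tvec"])
E
```

```text
pics
{'time_s': 0.0, 'joints': array([-5.44260310e+01,  2.05897312e+01,  6.34123647e-01, -1.97793315e-02,
       -7.01356374e+01, -1.65057004e+01]), 'qd': array([-0.04977525, -0.0244937 , -0.06915392, -0.08657649,  0.05203256,
       -0.02611316]), 'joint_torque': array([-3.16729136e-03, -5.82723498e+01,  2.93035322e+01,  6.99691236e+00,
        6.65183121e-03, -1.39541976e-04]), 'tcp_pos': array([ 0.2203295 , -0.6375383 ,  0.23964563]), 'eef_rot': array([ 1.79907232e+02, -8.09836706e-03, -1.60938461e+02]), 'contact_force': array([-0.30656262,  0.01457873, -0.58018787]), 'moment': array([0.01427599, 0.04615774, 0.010017  ]), 'gripper_force': 0.0, 'gripper_width': 0.08779630915495518}
top [[446.26423509   0.         315.21927905]
 [  0.         446.26423509 196.29129065]
 [  0.           0.           1.        ]] [ 2.14526073 -2.14755635  0.15356217] [0.00300963 0.51991453 0.99962779]
side [[511.41824015   0.         311.35236313]
 [  0.         511.41824015 201.43629375]
 [  0.           0.           1.        ]] [-0.00448958  2.64297022 -1.65763494] [0.49876401 0.06945182 1.27322165]
```

View pics/top0.png

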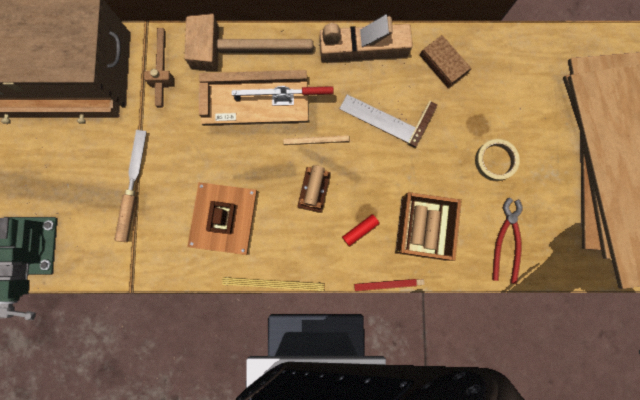

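View pics/side0.png

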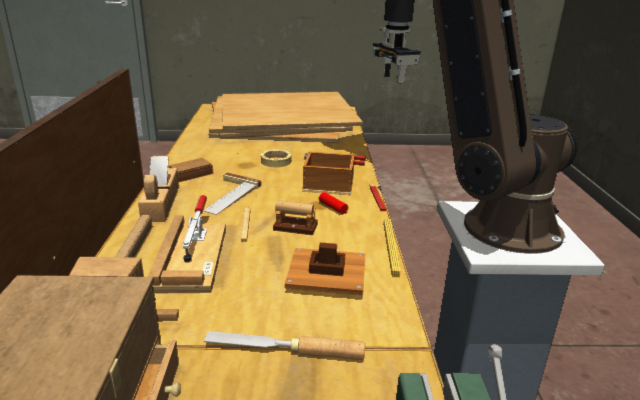

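Top view: the loose brown dowel lies in its stand at (315,187), and a red look-alike lies on the desk at (361,230). The box with two dowels is at (428,227) and the nested lids are at (223,218). The brown dowel is the right one, since it lies in the V stand and isn't red. I'll confirm with an enlarged crop.

```bash
python3 - <<'E'
import pickle,cv2,numpy as np
t=pickle.load(open("top0.pkl","rb"))["image"];s=pickle.load(open("side0.pkl","rb"))["image"]
def cr(im,x,y):
    o=cv2.resize(im[y:y+75,x:x+100],(400,300),interpolation=cv2.INTER_CUBIC)
    for k in range(0,100,10):
        cv2.line(o,(k*4,0),(k*4,6 if (x+k)%50 else 16),(255,255,255),1)
    for k in range(0,75,10): cv2.line(o,(0,k*4),(6,k*4),(255,255,255),1)
    cv2.putText(o,f"{x},{y}",(8,292),0,.5,(255,255,255),1); return o
m=np.vstack([np.hstack([cr(t,175,180),cr(t,270,150)]),np.hstack([cr(t,380,190),cr(s,265,190)])])
cv2.imwrite("pics/m0.png",m)
E
```

```text
(no output)
```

View pics/m0.png

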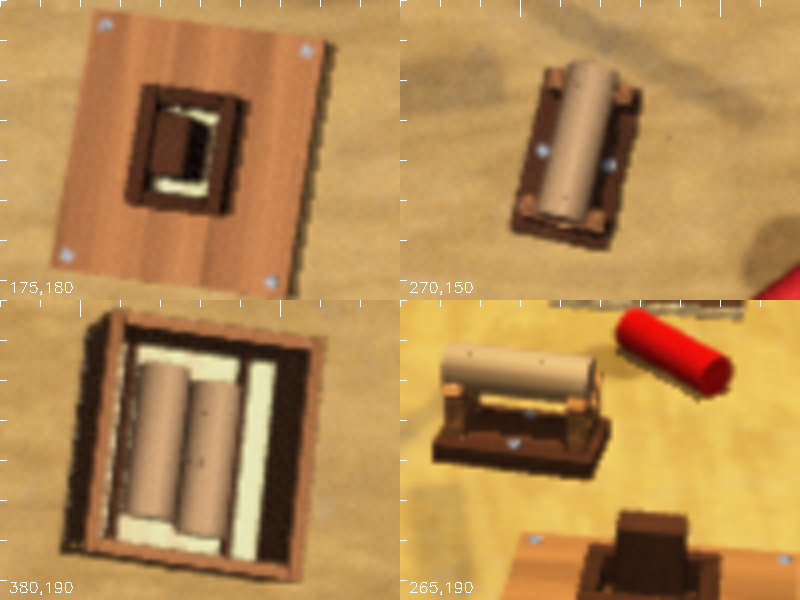

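Lids, stand with the tan loose dowel (not red) and box are all clear. I'll fit pose (x, y, yaw) to corner pixels at the known heights.

```bash
cat > fit.py <<'E'
import numpy as np,cv2,pickle
from scipy.optimize import least_squares
def fit(c,px,obj,x0,freez=None):
    px=np.array(px,float);obj=np.array(obj,float)
    def proj(p):
        a=p[2];R=np.array([[np.cos(a),-np.sin(a),0],[np.sin(a),np.cos(a),0],[0,0,1]])
        w=obj@R.T+[p[0],p[1],0]
        return cv2.projectPoints(w,c["rvec"],c["tvec"],c["K"],None)[0][:,0]
    s=least_squares(lambda p:(proj(p)-px).ravel()*[1],x0)
    return s.x, (proj(s.x)-px).round(1).tolist()
def back(c,uv,z):
    R=cv2.Rodrigues(c["rvec"])[0];t=np.ravel(c["tvec"])
    d=R.T@np.linalg.inv(c["K"])@[uv[0],uv[1],1];o=-R.T@t
    return o+d*(z-o[2])/d[2]
def rect(hx,hy,z): # order: image TL,TR,BR,BL for x up in the image, y left
    return [[hx,hy,z],[hx,-hy,z],[-hx,-hy,z],[-hx,hy,z]]
E
python3 - <<'E'
from fit import *
t=pickle.load(open("top0.pkl","rb"))
R=cv2.Rodrigues(t["rvec"])[0];print("cam",-R.T@t["tvec"])
def q(o,pts): return [((u+.5)/4-.5+o[0],(v+.5)/4-.5+o[1]) for u,v in pts]
def go(n,px,obj):
    c=back(t,np.mean(px,0),obj[0][2]); s,e=fit(t,px,obj,[c[0],c[1],0.]); print(n,(s[:2]*1000).round(1),np.degrees(s[2]).round(1),e)
L=(175,180);S=(270,150);B=(380,190)
go("lid",q(L,[(92,10),(328,40),(290,298),(52,266)]),rect(.077,.069,.024))
go("collar",q(L,[(140,85),(248,97),(232,215),(128,203)]),rect(.035,.028,.046))
go("stand",q(S,[(148,68),(240,92),(208,248),(112,228)]),rect(.05,.03,.014))
go("dowel",q(S,[(170,62),(220,72),(185,220),(140,212)]),rect(.045,.015,.052))
go("box",q(B,[(113,10),(325,37),(300,280),(87,250)]),rect(.068,.06,.078))
for n,p,z in(("da",[(145,62),(188,66),(172,220),(130,215)],.025),("db",[(195,80),(238,84),(224,238),(180,232)],.025)): go(n,q(B,p),rect(.045,.015,z))
E
```

```text
cam [0.37136377 0.00160493 1.06379616]
lid [471.6 219.9] -7.2 [[0.8, -0.3], [-0.4, -0.6], [-0.5, 0.2], [0.1, 0.7]]
collar [470.9 217.3] -5.6 [[1.6, -0.1], [-1.2, -0.7], [-1.0, 0.1], [0.6, 0.7]]
stand [540.3   5.6] -12.4 [[-0.5, -0.1], [1.0, -0.9], [0.1, 0.7], [-0.6, 0.3]]
dowel [544.3   4.4] -12.1 [[-0.1, -0.3], [0.1, -0.2], [0.8, 0.6], [-0.8, -0.1]]
box [ 448.8 -253.9] -8.0 [[-0.3, -0.6], [0.2, 0.0], [0.7, 0.3], [-0.6, 0.2]]
da [ 454.6 -240. ] -7.5 [[-1.1, -0.3], [0.9, 0.4], [1.3, 0.2], [-1.1, -0.3]]
db [ 444.2 -269. ] -7.5 [[-1.0, -0.4], [1.0, 0.3], [1.0, 0.2], [-0.9, -0.0]]
```

Emit:
{"name": "send_rows", "arguments": {"steps": [{"dp":[-42,41,5],"roll":0.11,"jaw":60},{"dp":[-84,82,10],"roll":0.22,"jaw":60},{"dp":[-126,123,15],"roll":0.33,"jaw":60},{"dp":[-168,164,20],"roll":0.44,"jaw":60},{"dp":[-210,205,25],"roll":0.546,"jaw":60}]}}

```text
time_s: 0.72
tcp_pos: [0.3524, -0.3738, 0.2152]
eef_rot: [180.0, -0.0, 167.6]
contact_force: [0.7, 0.9, 0.1]
gripper_width: 0.0532
gripper_force: 0.0
```

Emit:
{"name": "send_rows", "arguments": {"steps": [{"dp":[-15,58,5],"roll":0,"jaw":60},{"dp":[-30,116,10],"roll":0,"jaw":60},{"dp":[-45,174,15],"roll":0,"jaw":60},{"dp":[-60,232,20],"roll":0,"jaw":60},{"dp":[-75,290,25],"roll":0,"jaw":60}]}}

```text
time_s: 1.35
tcp_pos: [0.4871, -0.1061, 0.1905]
eef_rot: [180.0, 0.0, 167.8]
contact_force: [0.1, -0.2, 0.3]
gripper_width: 0.0526
gripper_force: 0.0
```

Emit:
{"name": "send_rows", "arguments": {"steps": [{"dp":[-12,50,5],"roll":0,"jaw":60},{"dp":[-24,95,10],"roll":0,"jaw":60},{"dp":[-31,120,10],"roll":0,"jaw":60},{"dp":[-31,120,10],"roll":0,"jaw":60}]}}

```text
time_s: 1.85
tcp_pos: [0.5428, 0.0038, 0.1802]
eef_rot: [-180.0, -0.0, 167.9]
contact_force: [0.2, -0.9, -0.0]
gripper_width: 0.0525
gripper_force: 0.0
```

```bash
cat > go.py <<'E'
import sys,numpy as np
from plant import r
def togo(x,y,z,yaw):
    s=r.get_state();p=s["tcp_pos"]*1000;a=np.radians(s["eef_rot"][2])
    d=np.array([x,y,z])-p
    dy=(yaw-s["eef_rot"][2]+90)%180-90
    print("t",round(s["time_s"],2),"tcp",p.round(1),s["eef_rot"].round(2),"dp",np.round([d[0]*np.cos(a)+d[1]*np.sin(a),d[0]*np.sin(a)-d[1]*np.cos(a),-d[2]],1),"roll",round(-np.radians(dy),3),"F",s["contact_force"].round(1),"j6",round(s["joints"][5],1))
if __name__=="__main__": togo(*map(float,sys.argv[1:5]))
E
python3 go.py 544 4.5 58 -12.2; python3 - <<'E'
from plant import r
import cv2,pickle
c=r.capture("wrist");pickle.dump(c,open("w1.pkl","wb"));cv2.imwrite("pics/w1.png",c["image"])
E
```

```text
t 1.85 tcp [542.8   3.8 180.2] [-1.7997e+02 -4.0000e-02  1.6789e+02] dp [ -1.    0.9 122.2] roll 0.002 F [ 0.2 -0.9 -0. ] j6 -123.2
```

View pics/w1.png

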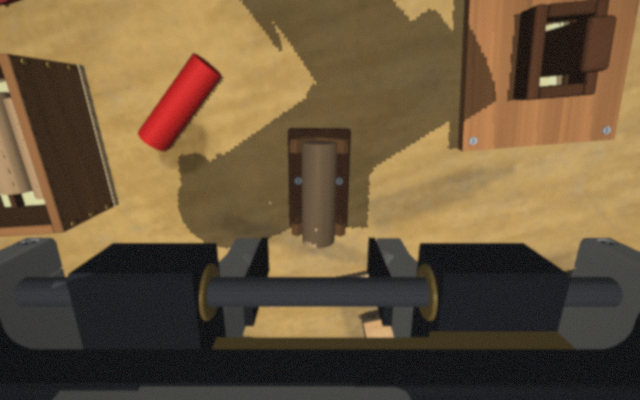

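Wrist view: the tan dowel lies straight along the image at u≈319, midway between the fingers (265 and 370). It's well aligned, so I'll descend.

Emit:
{"name": "send_rows", "arguments": {"steps": [{"dp":[-1,1,50],"roll":0,"jaw":60},{"dp":[-1,1,95],"roll":0,"jaw":60},{"dp":[-1,1,122],"roll":0,"jaw":60},{"dp":[-1,1,122],"roll":0,"jaw":60}]}}

```text
time_s: 2.4
tcp_pos: [0.5416, 0.0018, 0.057]
eef_rot: [-179.9, -0.2, 167.7]
contact_force: [0.5, 0.0, 0.5]
gripper_width: 0.0525
gripper_force: 0.0
```

Emit:
{"name": "send_rows", "arguments": {"newtons": 15, "steps": [{"dp":[0,0,0],"roll":0,"jaw":20},{"dp":[0,0,0],"roll":0,"jaw":20},{"dp":[0,0,0],"roll":0,"jaw":20},{"dp":[0,0,0],"roll":0,"jaw":20}]}}

```text
time_s: 2.9
tcp_pos: [0.5444, 0.0039, 0.0597]
eef_rot: [179.9, 0.1, 167.8]
contact_force: [0.1, 2.8, 6.7]
gripper_width: 0.0292
gripper_force: 15.0
```

Emit:
{"name": "send_rows", "arguments": {"steps": [{"dp":[0,0,-20],"roll":0,"jaw":20},{"dp":[0,0,-60],"roll":0,"jaw":20},{"dp":[0,0,-100],"roll":0,"jaw":20},{"dp":[3,-20,-110],"roll":0,"jaw":20},{"dp":[8,-60,-110],"roll":-0.03,"jaw":20}]}}

```text
time_s: 3.52
tcp_pos: [0.5231, -0.0536, 0.1694]
eef_rot: [180.0, 0.1, 169.6]
contact_force: [0.1, -0.2, -1.0]
gripper_width: 0.0297
gripper_force: 15.0
```

Emit:
{"name": "send_rows", "arguments": {"steps": [{"dp":[8,-50,0],"roll":-0.04,"jaw":20},{"dp":[16,-100,0],"roll":-0.04,"jaw":20},{"dp":[24,-150,0],"roll":-0.04,"jaw":20},{"dp":[29,-190,0],"roll":-0.04,"jaw":20},{"dp":[30,-210,0],"roll":-0.04,"jaw":20}]}}

```text
time_s: 4.15
tcp_pos: [0.4533, -0.2564, 0.1679]
eef_rot: [180.0, -0.1, 171.7]
contact_force: [0.4, -0.1, 0.2]
gripper_width: 0.0295
gripper_force: 15.0
```

Emit:
{"name": "send_rows", "arguments": {"steps": [{"dp":[0,0,0],"roll":0,"jaw":20},{"dp":[0,0,0],"roll":0,"jaw":20}]}}

```text
time_s: 4.4
tcp_pos: [0.4548, -0.2543, 0.1682]
eef_rot: [180.0, -0.0, 171.8]
contact_force: [-0.4, -0.2, -0.6]
gripper_width: 0.0291
gripper_force: 15.0
```

```bash
python3 go.py 449 -254 57 -8; python3 - <<'E'
from plant import r
import cv2,pickle
c=r.capture("wrist");pickle.dump(c,open("w2.pkl","wb"));cv2.imwrite("pics/w2.png",c["image"])
E
```

```text
t 4.4 tcp [ 454.8 -254.3  168.2] [ 1.7999e+02 -4.0000e-02  1.7177e+02] dp [  5.8  -0.5 111.2] roll -0.004 F [-0.4 -0.2 -0.6] j6 -90.6
```

View pics/w2.png

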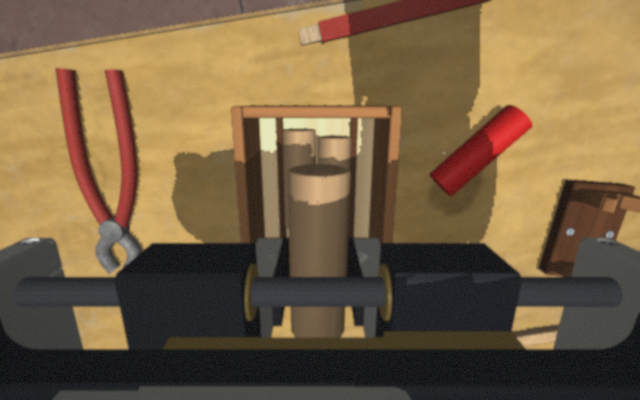

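Wrist view: the box's far rim corners are at (233,107) and (402,107), and the groove between its dowels is at u≈316. The held dowel is at u≈319, over the groove. Checking this numerically.

```bash
python3 - <<'E'
from fit import *
w=pickle.load(open("w2.pkl","rb"))
a=back(w,(232.5,107),.078);b=back(w,(402,107),.078)
print(a,b,np.linalg.norm(a-b))
u=(b-a)/np.linalg.norm(a-b); print("yaw of short side+90",np.degrees(np.arctan2(u[1],u[0]))-90)
n=np.array([-u[1],u[0],0]); m=(a+b)/2
for s in(1,-1): print("centre",m+s*n*.068)
# held dowel top-front edge
print("held end centre",back(w,(320,172),.168-.006), "groove", back(w,(316,150),.023))
E
```

```text
[ 0.37317103 -0.30182583  0.078     ] [ 0.39005015 -0.18515911  0.078     ] 0.11788141395959463
yaw of short side+90 -8.23232068622319
centre [ 0.31431129 -0.23375573  0.078     ]
centre [ 0.44890989 -0.2532292   0.078     ]
held end centre [ 0.4098228  -0.24603498  0.162     ] groove [ 0.41874169 -0.25013539  0.023     ]
```

Emit:
{"name": "send_rows", "arguments": {"steps": [{"dp":[6,0,25],"roll":0,"jaw":20},{"dp":[6,-0.5,60],"roll":0,"jaw":20},{"dp":[6,-0.5,90],"roll":0,"jaw":20},{"dp":[6,-0.5,105],"roll":0,"jaw":20},{"dp":[6,-0.5,108],"roll":0,"jaw":20}]}}

```text
time_s: 5.08
tcp_pos: [0.4492, -0.2537, 0.06]
eef_rot: [-180.0, -0.1, 171.8]
contact_force: [0.6, 0.0, 0.3]
gripper_width: 0.0297
gripper_force: 15.0
```

Emit:
{"name": "send_rows", "arguments": {"steps": [{"dp":[0,0,1],"roll":0,"jaw":20},{"dp":[0,0,2],"roll":0,"jaw":20}]}}

```text
time_s: 5.32
tcp_pos: [0.45, -0.2542, 0.0595]
eef_rot: [-180.0, 0.1, 171.8]
contact_force: [0.3, -0.3, -0.7]
gripper_width: 0.0294
gripper_force: 15.0
```

```bash
python3 go.py 449 -253.5 57 -8
```

```text
t 5.33 tcp [ 450.  -254.2   59.5] [-1.7999e+02  1.1000e-01  1.7181e+02] dp [1.1 0.6 2.5] roll -0.003 F [ 0.3 -0.3 -0.7] j6 -90.5
```

Emit:
{"name": "send_rows", "arguments": {"steps": [{"dp":[1,0.6,1],"roll":0,"jaw":20},{"dp":[1,0.6,2],"roll":0,"jaw":20},{"dp":[1,0.6,2],"roll":0,"jaw":20}]}}

```text
time_s: 5.7
tcp_pos: [0.4484, -0.2537, 0.0571]
eef_rot: [-180.0, 0.0, 171.8]
contact_force: [-2.1, -1.8, 4.8]
gripper_width: 0.0295
gripper_force: 15.0
```

Emit:
{"name": "send_rows", "arguments": {"steps": [{"dp":[0,0,1],"roll":0,"jaw":20},{"dp":[0,0,1],"roll":0,"jaw":20}]}}

```text
time_s: 5.95
tcp_pos: [0.4485, -0.2542, 0.0568]
eef_rot: [-179.9, 0.0, 171.8]
contact_force: [-4.1, -2.9, 11.9]
gripper_width: 0.029
gripper_force: 15.0
```

Emit:
{"name": "send_rows", "arguments": {"steps": [{"dp":[0,0,-1],"roll":0,"jaw":35},{"dp":[0,0,-1],"roll":0,"jaw":42},{"dp":[0,0,-1],"roll":0,"jaw":48},{"dp":[0,0,-1],"roll":0,"jaw":48},{"dp":[0,0,-10],"roll":0,"jaw":48}]}}

```text
time_s: 6.58
tcp_pos: [0.4478, -0.2533, 0.0652]
eef_rot: [180.0, -0.1, 171.8]
contact_force: [-0.2, 0.2, -0.1]
gripper_width: 0.0421
gripper_force: 0.0
```

Emit:
{"name": "send_rows", "arguments": {"steps": [{"dp":[0,0,-50],"roll":0,"jaw":48},{"dp":[0,0,-110],"roll":0,"jaw":50},{"dp":[10,40,-150],"roll":0,"jaw":60},{"dp":[20,90,-150],"roll":0,"jaw":70}]}}

```text
time_s: 7.08
tcp_pos: [0.4431, -0.1612, 0.2196]
eef_rot: [180.0, 0.4, 171.7]
contact_force: [1.3, -0.6, -1.0]
gripper_width: 0.0572
gripper_force: 0.0
```

```bash
python3 go.py 471.5 219 180 -7; python3 - <<'E'
from plant import r
import cv2,pickle,numpy as np
t=r.capture("top");w=r.capture("wrist");pickle.dump((t,w),open("s3.pkl","wb"))
a=cv2.resize(t["image"][190:265,380:480],(400,300),interpolation=cv2.INTER_CUBIC)
b=cv2.resize(t["image"][180:255,175:275],(400,300),interpolation=cv2.INTER_CUBIC)
cv2.imwrite("pics/m3.png",np.vstack([np.hstack([a,b]),cv2.resize(w["image"],(800,500))[:300]]))
E
```

```text
t 7.08 tcp [ 443.1 -161.2  219.6] [179.96   0.41 171.7 ] dp [ 26.8 380.3  39.6] roll -0.023 F [ 1.3 -0.6 -1. ] j6 -102.4
```

View pics/m3.png

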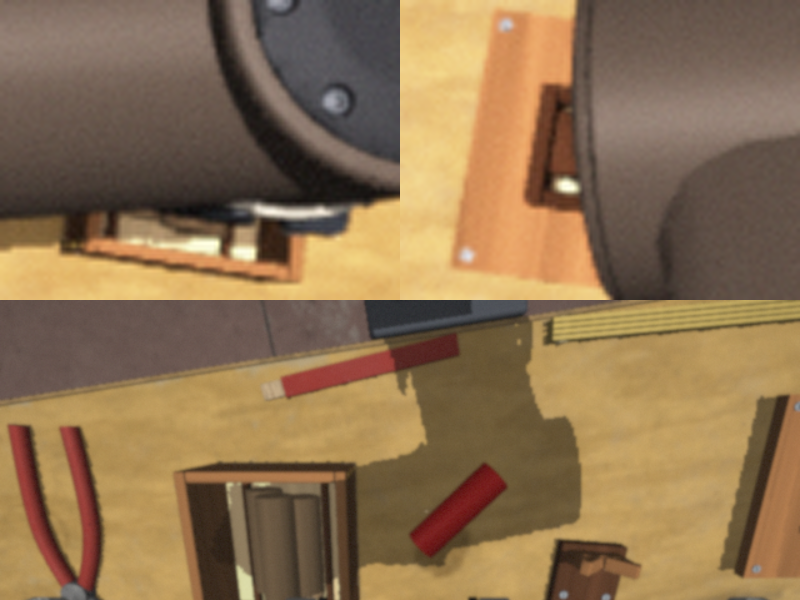

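The third dowel lies over the pair, its far end at about (222,154) in the wrist image. I'll check that numerically from the same picture while moving to the lids.

Emit:
{"name": "send_rows", "arguments": {"steps": [{"dp":[4,60,5],"roll":0,"jaw":70},{"dp":[8,120,10],"roll":-0.01,"jaw":70},{"dp":[12,180,20],"roll":-0.02,"jaw":70},{"dp":[16,240,20],"roll":-0.02,"jaw":70},{"dp":[21,300,20],"roll":-0.02,"jaw":70}]}}

```text
time_s: 7.8
tcp_pos: [0.4634, 0.1402, 0.196]
eef_rot: [180.0, 0.0, 173.0]
contact_force: [1.4, 0.3, -0.8]
gripper_width: 0.0613
gripper_force: 0.0
```

Emit:
{"name": "send_rows", "arguments": {"steps": [{"dp":[4,45,0],"roll":0,"jaw":70},{"dp":[6,75,0],"roll":0,"jaw":70},{"dp":[6,80,0],"roll":0,"jaw":70},{"dp":[6,80,0],"roll":0,"jaw":70}]}}

```text
time_s: 8.3
tcp_pos: [0.4672, 0.2182, 0.1955]
eef_rot: [-180.0, -0.0, 173.0]
contact_force: [-0.3, -1.4, 0.1]
gripper_width: 0.0611
gripper_force: 0.0
```

```bash
python3 go.py 471.5 219 180 -7; python3 - <<'E'
from fit import *
from plant import r
t,w=pickle.load(open("s3.pkl","rb"))
yaw=np.radians(-8.1);R=np.array([[np.cos(yaw),np.sin(yaw)],[-np.sin(yaw),np.cos(yaw)]])
for n,uv,z in(("end edges L",(209,158),.048),("R",(237,158),.048),("rim",(146,140),.078),("rimR",(282,136),.078)):
    print(n,(R@(back(w,uv,z)[:2]-[.449,-.2535])*1000).round(1))
t=r.capture("top");w=r.capture("wrist");pickle.dump((t,w),open("s4.pkl","wb"))
a=cv2.resize(t["image"][190:265,380:480],(400,300),interpolation=cv2.INTER_CUBIC)
cv2.imwrite("pics/m4.png",np.vstack([cv2.resize(w["image"],(640,400))[:300],np.pad(a,((0,0),(0,240),(0,0)))]))
E
```

```text
t 8.3 tcp [467.2 218.2 195.5] [-1.7997e+02 -2.0000e-02  1.7296e+02] dp [-4.1  1.3 15.5] roll -0.001 F [-0.3 -1.4  0.1] j6 -143.9
end edges L [-45.3 -10.4]
R [-45.2  16.9]
rim [-66.3 -53.3]
rimR [-69.4  64.7]
```

View pics/m4.png

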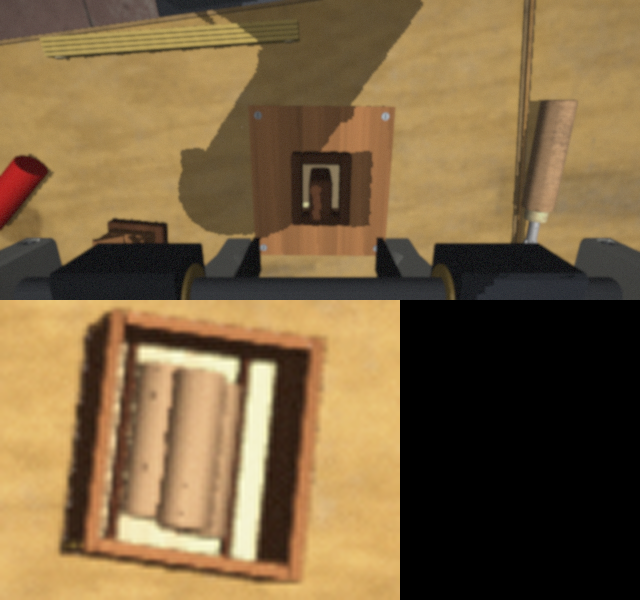

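The dowel rests in the groove with both lower dowels visible beside it. In the wrist view the lid's far corners are at (250,107) and (394,107), and the knob is at u≈320.

```bash
python3 - <<'E'
from fit import *
t,w=pickle.load(open("s4.pkl","rb"))
# tool x reversed: image top = -x end; left = -y
o=[[-.077,-.069,.024],[-.077,.069,.024],[.077,-.069,.024]]
s,e=fit(w,[(250,106.5),(394.5,107),(253.5,253)],o,[.47,.219,-.12]);print(s[:2]*1000,np.degrees(s[2]),e)
s,e=fit(w,[(292,152),(351,152),(292,224),(351,225)],[[-.035,-.028,.046],[-.035,.028,.046],[.035,-.028,.046],[.035,.028,.046]],[.47,.219,-.12]);print(s[:2]*1000,np.degrees(s[2]),e)
c=back(w,(319.5,172),.078);print(c)
E
```

```text
[471.25885615 220.19266581] -8.209247529119926 [[-1.8, -1.7], [1.1, 0.8], [0.8, 1.4]]
[469.07456312 221.56982042] -7.120020359898186 [[-1.2, 0.1], [1.5, 0.2], [0.4, 0.3], [-0.8, -0.6]]
[0.44556255 0.22246447 0.078     ]
```

```bash
python3 - <<'E'
from fit import *
t,w=pickle.load(open("s4.pkl","rb"));g=w["image"].astype(int)
print("col R 150-230:",[(v,*g[v,317:323,:].mean(0).astype(int)[[2,0]]) for v in range(150,232,2)])
print("row185",[(u,g[183:187,u,2].mean().astype(int)) for u in range(296,346,2)])
print("row200",[(u,g[198:202,u,2].mean().astype(int)) for u in range(296,346,2)])
t0=pickle.load(open("top0.pkl","rb"));print("top knob c",back(t0,(217.1,215.6),.078))
E
```

```text
col R 150-230: [(150, np.int64(101), np.int64(46)), (152, np.int64(58), np.int64(28)), (154, np.int64(38), np.int64(21)), (156, np.int64(46), np.int64(22)), (158, np.int64(45), np.int64(23)), (160, np.int64(47), np.int64(26)), (162, np.int64(46), np.int64(25)), (164, np.int64(82), np.int64(54)), (166, np.int64(108), np.int64(72)), (168, np.int64(57), np.int64(36)), (170, np.int64(32), np.int64(21)), (172, np.int64(33), np.int64(18)), (174, np.int64(34), np.int64(19)), (176, np.int64(33), np.int64(19)), (178, np.int64(32), np.int64(18)), (180, np.int64(40), np.int64(20)), (182, np.int64(48), np.int64(23)), (184, np.int64(54), np.int64(25)), (186, np.int64(64), np.int64(31)), (188, np.int64(80), np.int64(37)), (190, np.int64(79), np.int64(36)), (192, np.int64(73), np.int64(35)), (194, np.int64(69), np.int64(34)), (196, np.int64(76), np.int64(37)), (198, np.int64(76), np.int64(36)), (200, np.int64(75), np.int64(36)), (202, np.int64(75), np.int64(35)), (204, np.int64(81), np.int64(37)), (206, np.int64(82), np.int64(38)), (208, np.int64(78), np.int64(37)), (210, np.int64(70), np.int64(34)
[... 778 characters left out ...]
4(134)), (336, np.int64(137)), (338, np.int64(100)), (340, np.int64(46)), (342, np.int64(49)), (344, np.int64(50))]
row200 [(296, np.int64(49)), (298, np.int64(48)), (300, np.int64(43)), (302, np.int64(71)), (304, np.int64(126)), (306, np.int64(130)), (308, np.int64(101)), (310, np.int64(55)), (312, np.int64(64)), (314, np.int64(89)), (316, np.int64(92)), (318, np.int64(92)), (320, np.int64(70)), (322, np.int64(52)), (324, np.int64(52)), (326, np.int64(51)), (328, np.int64(52)), (330, np.int64(53)), (332, np.int64(114)), (334, np.int64(140)), (336, np.int64(135)), (338, np.int64(90)), (340, np.int64(44)), (342, np.int64(49)), (344, np.int64(50))]
top knob c [0.47100924 0.22015075 0.078     ]
```

Emit:
{"name": "send_rows", "arguments": {"steps": [{"dp":[-3.5,2.4,50],"roll":0.01,"jaw":70},{"dp":[-3.5,2.4,95],"roll":0.01,"jaw":60},{"dp":[-3.5,2.4,122],"roll":0.01,"jaw":50},{"dp":[-3.5,2.4,129],"roll":0.01,"jaw":40},{"dp":[-3.5,2.4,129],"roll":0.01,"jaw":40}]}}

```text
time_s: 9.02
tcp_pos: [0.4714, 0.2202, 0.067]
eef_rot: [-180.0, 0.0, 172.3]
contact_force: [0.9, 0.3, -0.6]
gripper_width: 0.0358
gripper_force: 0.0
```

Emit:
{"name": "send_rows", "arguments": {"newtons": 40, "steps": [{"dp":[0,0,0],"roll":0,"jaw":10},{"dp":[0,0,0],"roll":0,"jaw":10},{"dp":[0,0,0],"roll":0,"jaw":10},{"dp":[0,0,0],"roll":0,"jaw":10},{"dp":[0,0,0],"roll":0,"jaw":10}]}}

```text
time_s: 9.65
tcp_pos: [0.4714, 0.2206, 0.0676]
eef_rot: [180.0, 0.1, 172.4]
contact_force: [-0.5, -2.7, 6.4]
gripper_width: 0.0199
gripper_force: 40.0
```

```bash
python3 go.py 471 220 66 -7.5
```

```text
t 9.65 tcp [471.4 220.6  67.6] [1.7997e+02 6.0000e-02 1.7239e+02] dp [ 0.3 -0.6  1.6] roll -0.002 F [-0.5 -2.7  6.4] j6 -144.4
```

Emit:
{"name": "send_rows", "arguments": {"steps": [{"dp":[0,0,-10],"roll":0,"jaw":10},{"dp":[0,0,-30],"roll":0,"jaw":10},{"dp":[0,0,-60],"roll":0,"jaw":10},{"dp":[0,0,-90],"roll":0,"jaw":10},{"dp":[0,-5,-110],"roll":0,"jaw":10}]}}

```text
time_s: 10.28
tcp_pos: [0.4704, 0.216, 0.1783]
eef_rot: [179.9, 0.0, 172.4]
contact_force: [-0.1, 0.3, -3.9]
gripper_width: 0.0199
gripper_force: 40.0
```

Emit:
{"name": "send_rows", "arguments": {"steps": [{"dp":[-1,-15,-10],"roll":0,"jaw":10},{"dp":[-3,-40,-10],"roll":0,"jaw":10},{"dp":[-6,-75,-10],"roll":0,"jaw":10},{"dp":[-9,-112,-10],"roll":0,"jaw":10},{"dp":[-12,-150,-10],"roll":0,"jaw":10}]}}

```text
time_s: 10.9
tcp_pos: [0.4609, 0.0626, 0.1854]
eef_rot: [-179.9, -0.1, 172.3]
contact_force: [0.7, -0.4, -4.0]
gripper_width: 0.0197
gripper_force: 40.0
```

Emit:
{"name": "send_rows", "arguments": {"steps": [{"dp":[-3,-38,0],"roll":0,"jaw":10},{"dp":[-6,-76,0],"roll":0,"jaw":10},{"dp":[-10,-114,0],"roll":0,"jaw":10},{"dp":[-13,-152,0],"roll":0,"jaw":10},{"dp":[-16,-185,0],"roll":0,"jaw":10}]}}

```text
time_s: 11.52
tcp_pos: [0.4516, -0.1225, 0.1854]
eef_rot: [-180.0, -0.1, 172.3]
contact_force: [1.3, -0.3, -3.9]
gripper_width: 0.0197
gripper_force: 40.0
```

Emit:
{"name": "send_rows", "arguments": {"steps": [{"dp":[-3,-35,0],"roll":0,"jaw":10},{"dp":[-6,-70,0],"roll":0,"jaw":10},{"dp":[-9,-100,0],"roll":0,"jaw":10},{"dp":[-11,-120,0],"roll":0.01,"jaw":10},{"dp":[-12,-130,0],"roll":0.01,"jaw":10}]}}

```text
time_s: 12.15
tcp_pos: [0.4463, -0.252, 0.1853]
eef_rot: [180.0, -0.1, 171.7]
contact_force: [-0.7, 0.4, -3.1]
gripper_width: 0.0198
gripper_force: 40.0
```

Emit:
{"name": "send_rows", "arguments": {"steps": [{"dp":[0,0,0],"roll":0,"jaw":10},{"dp":[0,0,0],"roll":0,"jaw":10},{"dp":[0,0,0],"roll":0,"jaw":10}]}}

```text
time_s: 12.52
tcp_pos: [0.4483, -0.25, 0.1866]
eef_rot: [180.0, 0.0, 171.8]
contact_force: [0.1, 0.2, -4.4]
gripper_width: 0.0194
gripper_force: 40.0
```

```bash
python3 go.py 449 -253.6 137 -8; python3 - <<'E'
from plant import r
import cv2,pickle,numpy as np
s=r.capture("side");w=r.capture("wrist");pickle.dump((s,w),open("s5.pkl","wb"))
a=cv2.resize(s["image"][85:205,270:430],(640,480),interpolation=cv2.INTER_CUBIC)
cv2.imwrite("pics/m5.png",np.hstack([cv2.resize(w["image"],(480,300)),cv2.resize(a,(320,240)) if 0 else cv2.resize(s["image"][100:200,290:380],(270,300),interpolation=cv2.INTER_CUBIC)]))
E
```

```text
t 12.53 tcp [ 448.3 -250.   186.6] [1.7999e+02 1.0000e-02 1.7185e+02] dp [-1.2 -3.5 49.6] roll -0.003 F [ 0.1  0.2 -4.4] j6 -90.9
```

View pics/m5.png

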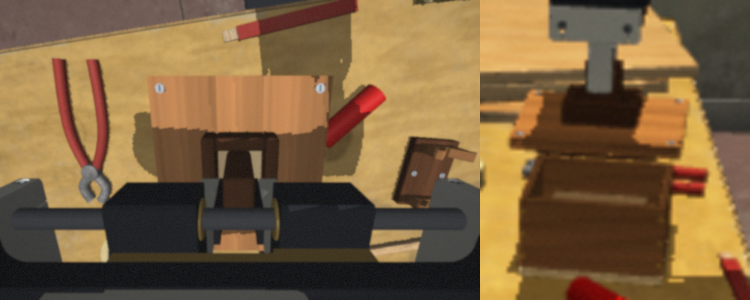

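Lids are held level and nested. In the wrist view the plate's far corners are at about (197,101) and (437,99) at full size, and the knob is centred. The side view shows them above the box. Checking the x offset in the grip.

```bash
python3 - <<'E'
from fit import *
s5,w=pickle.load(open("s5.pkl","rb"));g=w["image"].astype(int)
P=np.array([448.3,-250.]);yaw=np.radians(-8.15);R=np.array([[np.cos(yaw),np.sin(yaw)],[-np.sin(yaw),np.cos(yaw)]])
f=lambda uv,z:(R@(back(w,uv,z)[:2]*1000-P)).round(1)
print("plate corners",f((197,101),.143),f((437,99),.143))
print([(v,g[v,314:324,2].mean().astype(int)) for v in range(170,250,3)])
for v in (182,200,206): print("knob edge",v,f((318,v),.1966), "collar z",f((318,v),.165))
E
```

```text
plate corners [-77.7 -66.3] [-78.8  66.6]
[(170, np.int64(194)), (173, np.int64(193)), (176, np.int64(105)), (179, np.int64(37)), (182, np.int64(40)), (185, np.int64(55)), (188, np.int64(54)), (191, np.int64(52)), (194, np.int64(51)), (197, np.int64(51)), (200, np.int64(43)), (203, np.int64(35)), (206, np.int64(35)), (209, np.int64(37)), (212, np.int64(37)), (215, np.int64(35)), (218, np.int64(36)), (221, np.int64(36)), (224, np.int64(36)), (227, np.int64(38)), (230, np.int64(38)), (233, np.int64(38)), (236, np.int64(41)), (239, np.int64(52)), (242, np.int64(58)), (245, np.int64(59)), (248, np.int64(59))]
knob edge 182 [-44.6   0.8] collar z [-36.9   0.8]
knob edge 200 [-36.6   0.8] collar z [-27.    0.8]
knob edge 206 [-33.9   0.8] collar z [-23.7   0.8]
```

Emit:
{"name": "send_rows", "arguments": {"steps": [{"dp":[-1,-2,5],"roll":0,"jaw":10},{"dp":[-2.2,-3.4,15],"roll":0,"jaw":10},{"dp":[-2.2,-3.4,27],"roll":0,"jaw":10},{"dp":[-2.2,-3.4,35],"roll":0,"jaw":10},{"dp":[-2.2,-3.4,36],"roll":0,"jaw":10}]}}

```text
time_s: 13.25
tcp_pos: [0.4494, -0.2542, 0.1496]
eef_rot: [180.0, -0.1, 171.8]
contact_force: [0.0, 0.3, -3.3]
gripper_width: 0.0199
gripper_force: 40.0
```

Emit:
{"name": "send_rows", "arguments": {"steps": [{"dp":[0,0,0],"roll":0,"jaw":10},{"dp":[0,0,0],"roll":0,"jaw":10}]}}

```text
time_s: 13.5
tcp_pos: [0.4503, -0.2544, 0.151]
eef_rot: [-180.0, 0.0, 171.8]
contact_force: [-0.4, -1.4, -3.6]
gripper_width: 0.0198
gripper_force: 40.0
```

```bash
python3 go.py 450 -253.6 137 -8
```

```text
t 13.5 tcp [ 450.3 -254.4  151. ] [-1.7999e+02  5.0000e-02  1.7180e+02] dp [ 0.4  0.7 14. ] roll -0.003 F [-0.4 -1.4 -3.6] j6 -90.5
```

Emit:
{"name": "send_rows", "arguments": {"steps": [{"dp":[0,0.5,2],"roll":0,"jaw":10},{"dp":[0,0.5,4],"roll":0,"jaw":10},{"dp":[0,0.5,6],"roll":0,"jaw":10},{"dp":[0,0.5,7],"roll":0,"jaw":10}]}}

```text
time_s: 14.0
tcp_pos: [0.4499, -0.2538, 0.1434]
eef_rot: [180.0, -0.0, 171.8]
contact_force: [0.3, -0.6, -3.6]
gripper_width: 0.0196
gripper_force: 40.0
```

Emit:
{"name": "send_rows", "arguments": {"steps": [{"dp":[0,0,1],"roll":0,"jaw":10},{"dp":[0,0,2],"roll":0,"jaw":10},{"dp":[0,0,3],"roll":0,"jaw":10}]}}

```text
time_s: 14.38
tcp_pos: [0.4501, -0.2538, 0.1405]
eef_rot: [-180.0, 0.0, 171.8]
contact_force: [0.3, -0.0, -2.8]
gripper_width: 0.0196
gripper_force: 40.0
```

Emit:
{"name": "send_rows", "arguments": {"steps": [{"dp":[0,0,1],"roll":0,"jaw":10},{"dp":[0,0,2],"roll":0,"jaw":10},{"dp":[0,0,3],"roll":0,"jaw":10},{"dp":[0,0,3.5],"roll":0,"jaw":10}]}}

```text
time_s: 14.88
tcp_pos: [0.45, -0.2538, 0.137]
eef_rot: [-180.0, -0.0, 171.8]
contact_force: [1.0, -0.0, -4.7]
gripper_width: 0.0198
gripper_force: 40.0
```

Emit:
{"name": "send_rows", "arguments": {"steps": [{"dp":[0,0,1],"roll":0,"jaw":10},{"dp":[0,0,1.5],"roll":0,"jaw":10}]}}

```text
time_s: 15.12
tcp_pos: [0.45, -0.2538, 0.1357]
eef_rot: [-180.0, -0.0, 171.8]
contact_force: [-1.8, 2.2, 1.8]
gripper_width: 0.0196
gripper_force: 40.0
```

Emit:
{"name": "send_rows", "arguments": {"steps": [{"dp":[0,0,0.6],"roll":0,"jaw":10},{"dp":[0,0,0.6],"roll":0,"jaw":10}]}}

```text
time_s: 15.38
tcp_pos: [0.45, -0.2538, 0.1357]
eef_rot: [-180.0, 0.0, 171.8]
contact_force: [-3.6, 2.9, 5.2]
gripper_width: 0.0197
gripper_force: 40.0
```

Emit:
{"name": "send_rows", "arguments": {"newtons": 20, "steps": [{"dp":[0,0,0],"roll":0,"jaw":30},{"dp":[0,0,0],"roll":0,"jaw":40},{"dp":[0,0,0],"roll":0,"jaw":50},{"dp":[0,0,0],"roll":0,"jaw":50}]}}

```text
time_s: 15.88
tcp_pos: [0.4501, -0.2538, 0.1349]
eef_rot: [-180.0, 0.0, 171.8]
contact_force: [0.9, 0.6, -0.9]
gripper_width: 0.043
gripper_force: 0.0
```

Emit:
{"name": "send_rows", "arguments": {"steps": [{"dp":[0,0,-15],"roll":0,"jaw":70},{"dp":[0,0,-50],"roll":0,"jaw":97},{"dp":[0,0,-65],"roll":0,"jaw":97},{"dp":[0,0,-65],"roll":0,"jaw":97}]}}

```text
time_s: 16.38
tcp_pos: [0.4508, -0.2539, 0.2015]
eef_rot: [-180.0, 0.2, 171.8]
contact_force: [0.6, 0.5, -1.2]
gripper_width: 0.0784
gripper_force: 0.0
```

```bash
python3 go.py 450 -253.6 120 -8; python3 - <<'E'
from plant import r
import cv2,pickle,numpy as np
s=r.capture("side");w=r.capture("wrist");pickle.dump((s,w),open("s6.pkl","wb"))
cv2.imwrite("pics/m6.png",np.hstack([w["image"],np.vstack([cv2.resize(s["image"][110:210,290:343],(159,300),interpolation=cv2.INTER_CUBIC)*0,np.zeros((100,159,3),np.uint8)])])) if 0 else cv2.imwrite("pics/m6.png",np.hstack([cv2.resize(w["image"],(480,300)),cv2.resize(s["image"][110:210,285:385],(300,300),interpolation=cv2.INTER_CUBIC)]))
E
```

```text
t 16.38 tcp [ 450.8 -253.9  201.5] [-180.      0.18  171.8 ] dp [ 0.8  0.2 81.5] roll -0.004 F [ 0.6  0.5 -1.2] j6 -90.6
```

View pics/m6.png

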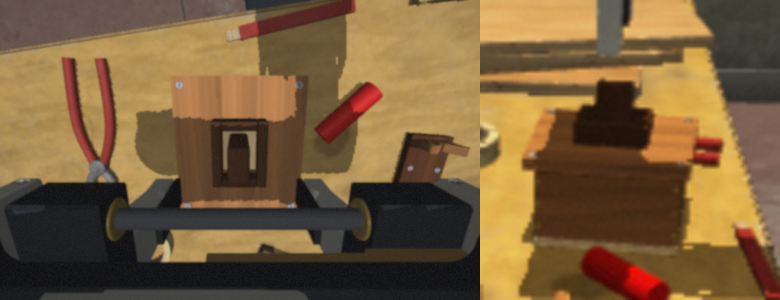

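The lids are seated level on the box and the jaws are open (about 78 mm and still opening). Next I descend to the collar with the fingertips about 4 mm above the plate.

Emit:
{"name": "send_rows", "arguments": {"steps": [{"dp":[0.8,0,20],"roll":0,"jaw":97},{"dp":[0.8,0,45],"roll":0,"jaw":97},{"dp":[0.8,0,65],"roll":0,"jaw":97},{"dp":[0.8,0,80],"roll":0,"jaw":97},{"dp":[0.8,0,86],"roll":0,"jaw":97}]}}

```text
time_s: 17.1
tcp_pos: [0.4486, -0.2536, 0.1126]
eef_rot: [180.0, -0.1, 171.8]
contact_force: [-0.8, 0.3, -0.1]
gripper_width: 0.0851
gripper_force: 0.0
```

Emit:
{"name": "send_rows", "arguments": {"steps": [{"dp":[0,0,2],"roll":0,"jaw":97},{"dp":[0,0,4],"roll":0,"jaw":97},{"dp":[0,0,4],"roll":0,"jaw":97}]}}

```text
time_s: 17.48
tcp_pos: [0.4495, -0.2537, 0.1103]
eef_rot: [180.0, 0.0, 171.8]
contact_force: [-0.3, 0.7, 0.4]
gripper_width: 0.0847
gripper_force: 0.0
```

```bash
python3 go.py 450 -253.8 111 -8.2
```

```text
t 17.48 tcp [ 449.5 -253.7  110.3] [1.8000e+02 4.0000e-02 1.7179e+02] dp [-0.5  0.  -0.7] roll -0.0 F [-0.3  0.7  0.4] j6 -90.6
```

Emit:
{"name": "send_rows", "arguments": {"newtons": 30, "steps": [{"dp":[0,0,0],"roll":0,"jaw":50},{"dp":[0,0,0],"roll":0,"jaw":50},{"dp":[0,0,0],"roll":0,"jaw":50},{"dp":[0,0,0],"roll":0,"jaw":50},{"dp":[0,0,0],"roll":0,"jaw":50}]}}

```text
time_s: 18.1
tcp_pos: [0.4493, -0.2536, 0.11]
eef_rot: [180.0, 0.0, 171.8]
contact_force: [-0.9, -0.0, 1.5]
gripper_width: 0.0557
gripper_force: 30.0
```

Emit:
{"name": "send_rows", "arguments": {"steps": [{"dp":[0,0,-1],"roll":0,"jaw":50},{"dp":[0,0,-3],"roll":0,"jaw":50},{"dp":[0,0,-6],"roll":0,"jaw":50}]}}

```text
time_s: 18.48
tcp_pos: [0.4491, -0.2537, 0.1159]
eef_rot: [180.0, -0.0, 171.8]
contact_force: [-0.3, 0.4, -1.7]
gripper_width: 0.0558
gripper_force: 30.0
```

Emit:
{"name": "send_rows", "arguments": {"steps": [{"dp":[0,0,-5],"roll":0,"jaw":50},{"dp":[0,0,-12],"roll":0,"jaw":50},{"dp":[0,0,-20],"roll":0,"jaw":50},{"dp":[0,0,-30],"roll":0,"jaw":50},{"dp":[0,0,-40],"roll":0,"jaw":50}]}}

```text
time_s: 19.1
tcp_pos: [0.4494, -0.2537, 0.1569]
eef_rot: [-180.0, 0.0, 171.8]
contact_force: [0.5, 0.2, -2.7]
gripper_width: 0.0558
gripper_force: 30.0
```

Emit:
{"name": "send_rows", "arguments": {"steps": [{"dp":[0,0,-15],"roll":0,"jaw":50},{"dp":[0,0,-32],"roll":0,"jaw":50},{"dp":[0,0,-48],"roll":0,"jaw":50},{"dp":[0,0,-58],"roll":0,"jaw":50},{"dp":[0,0,-62],"roll":0,"jaw":50}]}}

```text
time_s: 19.73
tcp_pos: [0.4495, -0.2537, 0.2187]
eef_rot: [180.0, 0.1, 171.8]
contact_force: [-0.3, 0.1, -1.9]
gripper_width: 0.0552
gripper_force: 30.0
```

Emit:
{"name": "send_rows", "arguments": {"steps": [{"dp":[0,0,0],"roll":0,"jaw":50},{"dp":[0,0,0],"roll":0,"jaw":50},{"dp":[0,0,0],"roll":0,"jaw":50},{"dp":[0,0,0],"roll":0,"jaw":50}]}}

```text
time_s: 20.23
tcp_pos: [0.4492, -0.2537, 0.2177]
eef_rot: [-180.0, -0.0, 171.8]
contact_force: [0.1, -0.2, -2.6]
gripper_width: 0.0558
gripper_force: 30.0
```

```bash
python3 - <<'E'
from plant import r
import cv2
s=r.capture("side")
cv2.imwrite("pics/m7.png",cv2.resize(s["image"][60:220,260:420],(560,560),interpolation=cv2.INTER_CUBIC))
E
```

```text
(no output)
```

View pics/m7.png

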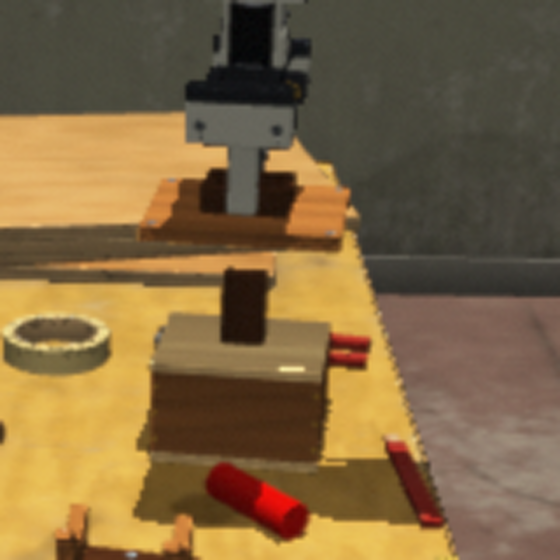

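The outer lid is held level about 108 mm above its seat, clear of the knob, and the inner lid is home on the box. Handing in.

```bash
python3 -c "
from plant import r
print(r.close_job())"
```

```text
the job is handed in; nothing more can be done
None
```

The job is handed in at about 20 s of the 61 s: the dowel rests in the groove, the inner lid is home on the box, and the outer lid is held level about 108 mm above its seat; no verdict was returned.

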